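# Turn the pot carousel to bring the square pot to the front

### The arm

A 6-joint arm with a two-finger parallel gripper is mounted at the origin on the work surface. World frame = base frame: x ahead of the robot, y to its left, z up, the work surface at z = 0. Lengths are in m, angles in degrees, forces in N, time in s.
With the tool pointing down it reaches from about 0.25 to 0.725 m from the base axis. Payload 9.7 kg.
Tool frame: the origin (TCP) lies midway between the tips of the shut fingers; the grasp point (between the pads) lies 19 mm behind it; z points along the fingers, y is the line along which they close (so a half turn about z gives the same grasp; the last joint's range is limited). The gripper opens to 85 mm and grips with 20 to 120 N. Pads are 22 mm wide; open, the fingers measure 114 mm over their backs; the gripper's body (76 mm by 85 mm) begins 54 mm behind the grasp point. The pads swing forward as they close: fully open they stand 13 mm farther back than shut.
Start: joints at [71.276, 4.979, 10.078, 95.1, 0, 90], TCP at [0.177, 0.521, 0.231] pointing down, gripper open.
Joint ranges: [-179.16, 179.16], [-48.56, 103.87], [-65.8, 70.77], [-126.05, 130.52], [-82.76, 87.17], [-180, 180]. Speed limits (degrees/s): [127.2, 127.2, 147.25, 180, 180, 180].

### API

Orientations are given as a 3x3 rotation matrix whose columns are the frame's x, y, z axes.
In Python, from rig import * gives the robot as it stands.
- The arm moves only by the tool play_rows, never from a script. Its argument "commands" is a list of rows, each a list of 3 entries, a list of its own where there are three numbers: the shift along the tool's x, y, z in m, then the turn, a rotation vector about the tool's x, y, z in rad, then the gripper's target within -1 to 1 (fully open at 1, half-way at 0, shut at -1). A call has 1 to 10 rows; each row shifts and turns the commanded pose from where the row before left it, along the tool's axes as they then stand; what a row does not reach is not made up. A row lasts 1/8 s, in which the tool goes at most 62.5 mm and 10.7 degrees, less where a joint would pass 70% of its speed; a pose out of reach is approached as far as the arm can. A call with a gripper value outside its range is refused whole. The fingers move at their own pace and stop on an object; "squeeze" is the grip in N (left out, the last holds). Time passes only in rows, so rows that do not move let the fingers close. It gives the time, the measured TCP pose, the force, the opening and the grip force at its end, in the units of the state.
- state(): the state, without advancing time (a new reading comes with each control period).
- camera(name): name is "scene" or "top"; returns a dict with "color" (480x640x3 uint8, blue, green, red), "z_map" (480x640 float32, m along the optical axis (not along the pixel's ray), 0 where there is no reading), "fx", "fy", "cx", "cy" (pixels), "rvec" (rotation vector, rad) and "tvec" (3), from world to camera coordinates, as OpenCV has them. Camera axes: x right, y down, z forward; pixel columns grow to the right and rows downward; lengths in m; the calibration is good to about 2 mm. A picture is of the moment at which its call begins.
- sign_off(): hands the job in; it is judged then, once.
The state is a dict: "time_s": time; "qpos": joint angles; "joint_vel": joint speeds; "joint_torque": joint torques, N m; "eef_pos": TCP position; "tool_rot": TCP orientation; "wrist_force": force on the tool from outside, world axes, zero at the start; "torque": the same for the moment, N m; "gripper_width": opening from 0.0 (shut) to 1.0 (fully open); "grip_force": force on a finger pad.
Only numpy, scipy, OpenCV 4.12 (cv2) and the standard library are available. Lean on these libraries where they do the work, as an engineer would, in place of code of your own. Each camera call takes 0.05 s, during which the arm holds its last target. There are 200 camera calls.

### The job

Turn the round steel pot carousel, by pushing the upright pegs on its rim sideways with the fingertips, until the square terracotta pot stands at the front, in line with the pointed nose of the carousel's base, then let go and leave it at rest there. Do not touch, lift or tip any of the pots on the carousel, and do not disturb the other things on the bench.

Things in the scene. Friction and masses are not known exactly. Their poses are not given: they have to be found in the camera images.
- base: fixed dark steel base plate, 200 x 200 x 12 mm, on the bench under the tray; origin on the carousel's turning axis at bench level, z up. Its FRONT is its own -x direction (roughly towards the robot, up to 30 degrees askew), where a flat pointed nose sticks out.
- nose (a point): point of the base's nose, 250 mm in front of the turning axis; the nose is 30 mm wide and 11 mm thick, flat on the bench
- tray: plain steel carousel tray, 300 mm across, turning endlessly either way about its origin's vertical axis (origin under the tray, 35 mm above the bench; x, y turn with it). Floor top 45 mm, rim wall top 70 mm above the bench; two crossed dividers along x and y make four quarters. A sideways push of 1.5 to 2.5 N at a peg turns it slowly; it stops at once when let go and stays.
- peg0 (a point): on the upright end of one of eight like finger pegs, 45 degrees apart, on the tray's rim: steel bars 12 mm thick that leave the rim radially 60 mm above the bench and turn straight up 175 mm from the axis, round tops 115 mm above the bench. This peg is at 22.5 degrees from the tray's x towards its y; the point is its top. The spaces between pegs are free
- square_pot: the square terracotta pot, the only square one: 58 x 58 mm with a 66 mm square lip, 55 mm tall, open on top, loose, 0.11 to 0.22 kg. It stands upright in one of the four quarters of the tray, about 80 mm from the turning axis, which quarter varies; its own yaw has no meaning. origin at the centre of its underside, z up
- taper_pot: round terracotta pot, tapered with a rim, 74 mm across the top, 55 mm tall, loose, in another quarter; origin at the centre of its underside, z up
- bowl_pot: low round terracotta bowl, 80 mm across, 30 mm tall, loose, in another quarter; origin at the centre of its underside, z up
- tube_pot: straight round terracotta pot, 50 mm across, 55 mm tall, loose, in another quarter; origin at the centre of its underside, z up
- saucer: bystander near the carousel: terracotta saucer, 90 mm across, 12 mm tall, loose; origin at the centre of its underside, z up
- scrub_brush: bystander near the carousel: wooden scrubbing brush lying bristles down, 150 (x) x 50 x 36 mm, loose; origin at the centre of its underside, z up
- spare_pot: bystander near the carousel: bigger round terracotta pot, 78 mm across, 70 mm tall, loose, on the bench; origin at the centre of its underside, z up
- detergent: bystander: blue plastic bottle, 76 mm across, 210 mm tall, loose; origin at the centre of its underside, z up
- jar: bystander: glass jar with steel cap, 70 mm across, 100 mm tall, loose; origin at the centre of its underside, z up
- pail: bystander: white plastic pail, 150 mm across, 130 mm tall, loose; origin at the centre of its underside, z up
- trowel: bystander: garden trowel lying along its x, wooden handle from x -130 to -20 mm, steel blade to x +155 mm, 60 mm wide, 26 mm tall, loose; origin at bench level
Not all that is in view belongs to the job. What is shaped like the tube_pot but turquoise is not meant.

How it is judged:
By the outcome, as a careful person would: the job done as asked, in the order asked, and still so for the second after the job is handed in, with the robot touching nothing.
It also fails if it takes over 64 s, if anything falls off the work surface, if the arm or the gripper's body presses on something with over 40 N, if the wrist force passes 120 N, or if a joint passes its speed limit or range.

## Working session

There is one attempt and no reset: what is moved stays moved. The work goes in short steps, Python scripts to look and compute and a tool call to move; the robot and the scene stay as the last step left them, time stands still between calls to the robot, and variables do not carry over. Pictures are saved under pics/ and viewed, at most 10 in all, crops included, and the job is handed in when it is done.

Besides the shell and the picture viewer there is one more tool, called after "Emit:" in YAML: its name, and indented under it one key for each argument. play_rows: Moves the arm, as the interface text tells. Its arguments: {"type":"object","properties":{"commands":{"type":"array"},"squeeze":{"type":"number"}},"required":["commands"]}

```bash
mkdir -p pics; python3 - <<'E'
from rig import *
import cv2,numpy as np
for n in("top","scene"):
    c=camera(n); cv2.imwrite(f"pics/{n}0.png",c["color"]); np.save(f"{n}z.npy",c["z_map"])
    print(n,c["fx"],c["fy"],c["cx"],c["cy"],c["rvec"],c["tvec"])
s=state();print(s["tool_rot"],s["eef_pos"],s["gripper_width"],s["time_s"])
E
```

```text
top 464.6589363102933 464.6589363102933 320.50762898576966 245.05702570100465 [ 2.15605263 -2.12445053  0.15864385] [0.0156172  0.57130818 1.23782022]
scene 485.07016884472284 485.07016884472284 322.5807057465422 236.704172768042 [ 2.41755656  0.83354803 -0.25517838] [-0.45788287 -0.22168877  1.66467305]
[[-9.47075543e-01  3.21010556e-01 -3.72760532e-04]
 [ 3.21010772e-01  9.47074864e-01 -1.13436979e-03]
 [-1.11125462e-05 -1.19399403e-03 -9.99999287e-01]] [0.17648863 0.52070481 0.23064352] 1.0016576132218251 0.1
```

View pics/top0.png

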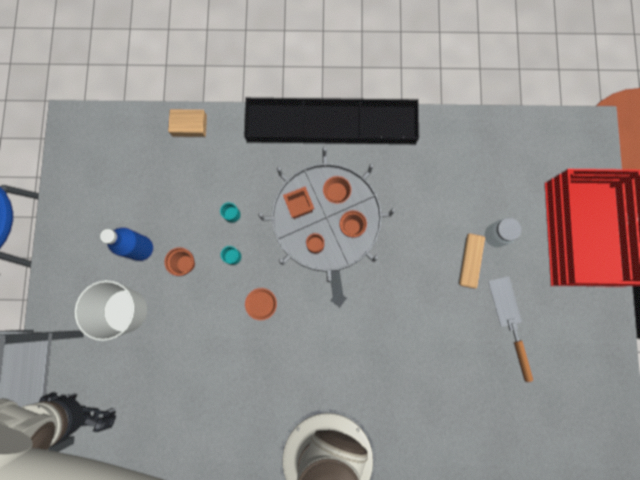

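View pics/scene0.png

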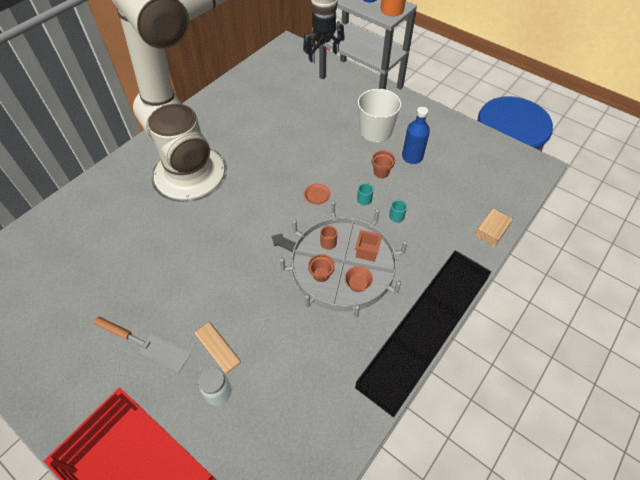

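```bash
cat > h.py <<'E'
from rig import *
import cv2,numpy as np
from scipy.optimize import least_squares
def cloud(c):
    R=cv2.Rodrigues(np.array(c["rvec"],float))[0];t=np.array(c["tvec"]).ravel()
    v,u=np.mgrid[0:480,0:640];z=c["z_map"]
    P=np.stack([(u-c["cx"])/c["fx"]*z,(v-c["cy"])/c["fy"]*z,z],-1)
    W=(P-t)@R; W[z==0]=np.nan
    return W
def plane(c,u,v,h):
    R=cv2.Rodrigues(np.array(c["rvec"],float))[0];t=np.array(c["tvec"]).ravel()
    d=R.T@np.array([(u-c["cx"])/c["fx"],(v-c["cy"])/c["fy"],1]);o=-R.T@t
    return (o+d*(h-o[2])/d[2])[:2]
def project(c,p): return cv2.projectPoints(np.array(p,float).reshape(-1,3),np.array(c["rvec"],float),np.array(c["tvec"],float),np.array([[c["fx"],0,c["cx"]],[0,c["fy"],c["cy"]],[0,0,1.]]),None)[0].reshape(-1,2)
E
python3 - <<'E'
from h import *
c=camera("top");W=cloud(c)
c0=plane(c,327,218,.07);print("c0",c0)
r=np.hypot(W[...,0]-c0[0],W[...,1]-c0[1])
m=((W[...,2]>.085)&(r>.14)&(r<.22)).astype(np.uint8)
n,l,s,ce=cv2.connectedComponentsWithStats(m)
pts=[]
for i in range(1,n):
    w=W[l==i];pts.append(w.mean(0));print(s[i,4],ce[i].round(1),w.mean(0).round(4),w[:,2].max().round(3))
p=np.array(pts)[:,:2]
f=lambda q:np.concatenate([q[:2]+.175*np.array([np.cos(a),np.sin(a)])-x for x in p for a in [np.round((np.arctan2(*(x-q[:2])[::-1])-q[2])/(np.pi/4))*np.pi/4+q[2]]])
best=min((least_squares(f,[*c0,a],loss='soft_l1',f_scale=.004) for a in np.radians([0,10,20,30,40])),key=lambda s:s.cost)
print(best.x[:2],np.degrees(best.x[2]),best.cost)
g=W[...,2];print("nose",plane(c,339,307,.011))
hsv=cv2.cvtColor(c["color"],cv2.COLOR_BGR2HSV)
big=cv2.resize(c["color"][130:320,200:440],None,fx=3.3,fy=3.1,interpolation=cv2.INTER_CUBIC);cv2.imwrite("pics/crop1.png",big)
m=((hsv[...,0]<15)&(hsv[...,1]>110)).astype(np.uint8)
n,l,s,ce=cv2.connectedComponentsWithStats(m)
for i in range(1,n):
    if s[i,4]>60: print(s[i,4],ce[i].round(1),plane(c,*ce[i],.09).round(4),np.nanmax(g[l==i]).round(3))
E
```

```text
c0 [0.64179342 0.00734   ]
32 [324.  150.9] [0.8196 0.0181 0.1052] 0.119
31 [370.2 167.5] [ 0.7746 -0.1069  0.1053] 0.121
28 [278.9 170.3] [0.7628 0.1385 0.1072] 0.118
28 [391.7 211.6] [ 0.6537 -0.1635  0.1064] 0.12
28 [260.6 215.7] [0.6373 0.1832 0.1079] 0.12
23 [375. 258.] [ 0.5287 -0.1185  0.1106] 0.122
21 [280.8 261.2] [0.5168 0.1263 0.1104] 0.118
18 [328.5 279.2] [0.4716 0.0017 0.1125] 0.118
[0.64565472 0.0098866 ] 2.733890081277987 5.7036731079662495e-06
nose [ 0.40308258 -0.0296285 ]
12049 [598.9 212.1] [ 0.664 -0.721] 0.139
531 [336.4 189.3] [ 0.717  -0.0168] 0.081
561 [298.4 202.3] [0.6797 0.0852] 0.106
531 [352.5 223.6] [ 0.6233 -0.061 ] 0.107
249 [314.8 243. ] [0.5692 0.0392] 0.105
618 [179.  261.3] [0.5149 0.3974] 0.076
744 [260.3 303.7] [0.407  0.1784] 0.017
286 [523.4 360.8] [ 0.2722 -0.4992] 0.032
```

View pics/crop1.png

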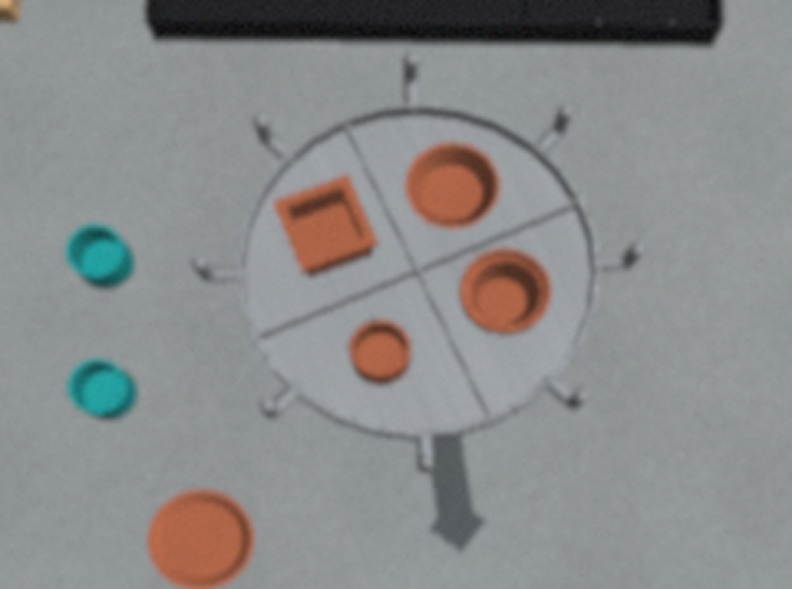

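Candidates: the square terracotta pot at (298,202), tube pot at (315,243), taper pot at (352,224), bowl at (336,189), spare pot at (179,261), and turquoise cups at (230,212) and (231,256). The crop confirms the one at (298,202) is the only square one. The nose tip is at (339,307), which makes the front about 189° in world and the pot about 66°. I need to turn the tray about +124°.

Emit:
play_rows:
  commands:
    - [[-0.05,-0.014,0],[0,0,0],-1]
    - [[-0.05,-0.014,0],[0,0,0],-1]
    - [[-0.05,-0.014,0],[0,0,0],-1]
    - [[-0.05,-0.014,0],[0,0,0],-1]
    - [[-0.05,-0.014,0],[0,0,0],-1]
    - [[-0.05,-0.014,0],[0,0,0],-1]
    - [[-0.05,-0.014,0],[0,0,0],-1]
    - [[-0.05,-0.014,0],[0,0,-0.1],-1]
    - [[0,0,0],[0,0,-0.1],-1]
    - [[0,0,0],[0,0,-0.1],-1]

```text
time_s: 1.4
eef_pos: [0.52, 0.2857, 0.2306]
tool_rot: [[-1.0, 0.025, -0.001], [0.025, 1.0, -0.001], [0.001, -0.001, -1.0]]
wrist_force: [0.0, -0.5, 0.2]
gripper_width: -0.0
grip_force: 0.0
```

```bash
cat > st.py <<'E'
from h import *
C=np.array([.6457,.0099])
s=state();R=np.array(s["tool_rot"]);p=np.array(s["eef_pos"]);d=p[:2]-C
th=np.degrees(np.arctan2(d[1],d[0]));yaw=np.degrees(np.arctan2(R[1,0],R[0,0]))
print("t",s["time_s"],"p",p.round(4),"r",np.hypot(*d).round(4),"th",th.round(2),"yaw-90-th",((yaw-90-th+180)%360-180).round(2),"yaw",yaw.round(1),"q",np.round(s["qpos"],1),"F",np.round(s["wrist_force"],1),"tilt",R[:,2].round(3),s["gripper_width"])
def to(theta,r,z):
    t=np.radians(theta);g=np.r_[C+r*np.array([np.cos(t),np.sin(t)]),z]
    print("to",theta,"shift",(R.T@(g-p)).round(4),"turn z",-np.radians((theta+90-yaw+180)%360-180).round(4))
E
python3 -c "
from st import *
to(80,.175,.231);to(80,.175,.088)"
```

```text
t 1.4 p [0.52   0.2857 0.2306] r 0.3031 th 114.51 yaw-90-th -25.94 yaw 178.6 q [28.8 11.1 16.9 95.8  0.  30.2] F [ 0.  -0.5  0.2] tilt [-0.001 -0.001 -1.   ] -0.00023085918417794748
to 80 shift [-0.1587 -0.0995 -0.0005] turn z 0.1495
to 80 shift [-0.1588 -0.0994  0.1425] turn z 0.1495
```

Emit:
play_rows:
  commands:
    - [[-0.04,-0.025,0],[0,0,0.04],-1]
    - [[-0.04,-0.023,0],[0,0,0.04],-1]
    - [[-0.04,-0.021,0],[0,0,0.04],-1]
    - [[-0.043,-0.02,0],[0,0,0.03],-1]
    - [[0,0,0],[0,0,0],-1]
    - [[0,0,0.04],[0,0,0],-1]
    - [[0,0,0.04],[0,0,0],-1]
    - [[0,0,0.03],[0,0,0],-1]
    - [[0,0,0.02],[0,0,0],-1]
    - [[0,0,0.0],[0,0,0],-1]

```text
time_s: 2.65
eef_pos: [0.6727, 0.1838, 0.0995]
tool_rot: [[-0.985, 0.175, -0.003], [0.175, 0.985, -0.001], [0.003, -0.001, -1.0]]
wrist_force: [-0.3, 0.8, -1.5]
gripper_width: -0.003
grip_force: 0.0
```

```bash
python3 -c "
from st import *
to(80,.175,.088);to(100,.175,.088)
c=camera('top');W=cloud(c);cv2.imwrite('pics/t2.png',cv2.resize(c['color'][130:320,200:440],None,fx=3.3,fy=3.1))"
```

```text
t 2.65 p [0.6727 0.1838 0.0995] r 0.176 th 81.16 yaw-90-th -1.25 yaw 169.9 q [15.3 25.2 20.  85.   0.  25.4] F [-0.3  0.8 -1.5] tilt [-0.003 -0.001 -1.   ] -0.0025021620207668575
to 80 shift [-0.0036 -0.0009  0.0115] turn z -0.0015
to 100 shift [ 0.0562 -0.0115  0.0117] turn z -0.3506
```

View pics/t2.png

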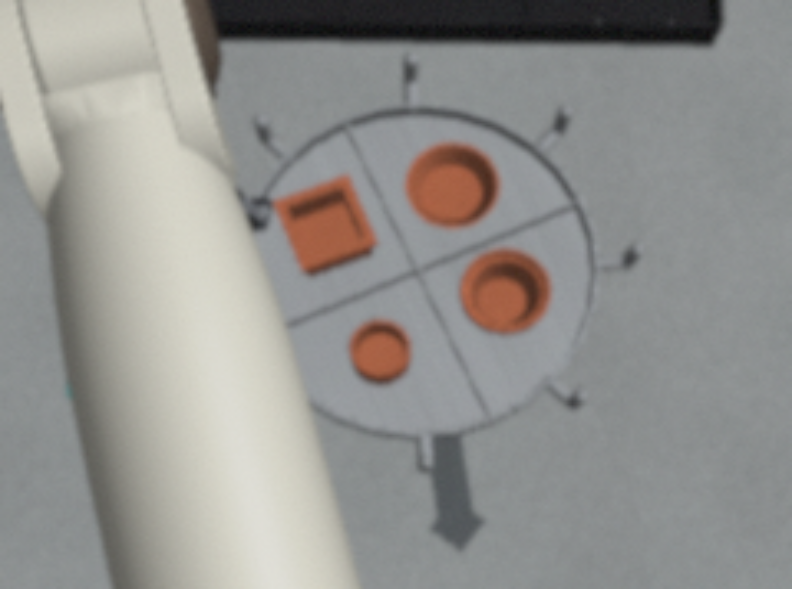

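The gripper has gone down between pegs at the left, clear of everything. I'll sink another 11 mm and push along the arc.

Emit:
play_rows:
  commands:
    - [[0,-0.001,0.011],[0,0,-0.022],-1]
    - [[0.0061,-0.0001,0],[0,0,-0.035],-1]
    - [[0.0061,-0.0001,0],[0,0,-0.035],-1]
    - [[0.0061,-0.0001,0],[0,0,-0.035],-1]
    - [[0.0061,-0.0001,0],[0,0,-0.035],-1]
    - [[0.0061,-0.0001,0],[0,0,-0.035],-1]
    - [[0.0061,-0.0001,0],[0,0,-0.035],-1]
    - [[0.0061,-0.0001,0],[0,0,-0.035],-1]
    - [[0.0061,-0.0001,0],[0,0,-0.035],-1]
    - [[0.0061,-0.0001,0],[0,0,-0.035],-1]

```text
time_s: 3.95
eef_pos: [0.619, 0.1824, 0.0903]
tool_rot: [[-0.987, -0.162, 0.0], [-0.162, 0.987, -0.0], [-0.0, -0.0, -1.0]]
wrist_force: [0.6, -0.6, 1.3]
gripper_width: -0.002
grip_force: 0.6
```

```bash
cat >> st.py <<'E'
def tray():
    c=camera("top");W=cloud(c)
    r=np.hypot(W[...,0]-C[0],W[...,1]-C[1]);a=np.degrees(np.arctan2(W[...,1]-C[1],W[...,0]-C[0]))
    m=((W[...,2]>.085)&(W[...,2]<.125)&(r>.14)&(r<.21)).astype(np.uint8)
    n,l,s,ce=cv2.connectedComponentsWithStats(m)
    print("pegs",[(round(float(np.arctan2(*(W[l==i].mean(0)[:2]-C)[::-1])*180/np.pi)%45,1),int(s[i,4])) for i in range(1,n)])
    hsv=cv2.cvtColor(c["color"],cv2.COLOR_BGR2HSV)
    m=((hsv[...,0]<15)&(hsv[...,1]>110)&(r<.16)).astype(np.uint8)
    n,l,s,ce=cv2.connectedComponentsWithStats(m)
    for i in range(1,n):
        if s[i,4]>100:
            k=(l==i)&(W[...,2]>.09); 
            if k.sum()<20:k=l==i
            b=cv2.minAreaRect(np.argwhere(k)[:,::-1].astype(np.float32))
            q=plane(c,*b[0],.099)-C
            print("pot",s[i,4],np.round(b[1],1),"r",np.hypot(*q).round(4),"ang",(np.degrees(np.arctan2(q[1],q[0]))%360).round(1))
    return c
E
python3 -c "
from st import *
tray()"
```

```text
t 3.95 p [0.619  0.1824 0.0903] r 0.1745 th 98.79 yaw-90-th 0.52 yaw -170.7 q [16.4 17.6  9.1 81.5 -0.   7.1] F [ 0.6 -0.6  1.3] tilt [ 0. -0. -1.] -0.0023727020706860794
pegs [(15.3, 31), (15.3, 30), (15.3, 29), (15.2, 27), (15.3, 28), (15.4, 21), (15.2, 21)]
pot 530 [25. 25.] r 0.0745 ang 351.8
pot 562 [24.1 23.6] r 0.0808 ang 79.6
pot 521 [25. 25.] r 0.0759 ang 264.2
pot 248 [17. 16.] r 0.0826 ang 171.2
```

Emit:
play_rows:
  commands:
    - [[0.0076,-0.0002,0],[0,0,-0.0436],-1]
    - [[0.0076,-0.0002,0],[0,0,-0.0436],-1]
    - [[0.0076,-0.0002,0],[0,0,-0.0436],-1]
    - [[0.0076,-0.0002,0],[0,0,-0.0436],-1]
    - [[0.0076,-0.0002,0],[0,0,-0.0436],-1]
    - [[0.0076,-0.0002,0],[0,0,-0.0436],-1]
    - [[0.0076,-0.0002,0],[0,0,-0.0436],-1]
    - [[0.0076,-0.0002,0],[0,0,-0.0436],-1]
    - [[0.0076,-0.0002,0],[0,0,-0.0436],-1]
    - [[0.0076,-0.0002,0],[0,0,-0.0436],-1]

```text
time_s: 5.25
eef_pos: [0.5492, 0.1541, 0.0901]
tool_rot: [[-0.826, -0.563, 0.0], [-0.563, 0.826, -0.0], [0.0, -0.0, -1.0]]
wrist_force: [2.0, -0.4, 0.1]
gripper_width: 0.004
grip_force: 0.7
```

```bash
python3 -c "
from st import *
to(124,.175,.09);tray()"
```

```text
t 5.25 p [0.5492 0.1541 0.0901] r 0.1735 th 123.79 yaw-90-th 0.47 yaw -145.7 q [ 15.7   7.3  -3.   79.7  -0.  -18.6] F [ 2.  -0.4  0.1] tilt [ 0. -0. -1.] 0.003596429859189081
to 124 shift [0.0006 0.0015 0.0001] turn z 0.0046
pegs [(40.2, 27), (40.4, 30), (40.4, 28), (40.3, 25), (40.1, 21), (40.5, 21)]
pot 537 [25. 26.] r 0.0741 ang 18.0
pot 516 [24. 25.] r 0.0764 ang 288.0
pot 564 [24.5 23.8] r 0.0813 ang 103.6
pot 245 [18. 16.] r 0.0834 ang 197.0
```

Emit:
play_rows:
  commands:
    - [[0.0076,0.0008,0],[0,0,-0.0436],-1]
    - [[0.0076,-0.0002,0],[0,0,-0.0436],-1]
    - [[0.0076,-0.0002,0],[0,0,-0.0436],-1]
    - [[0.0076,-0.0001,0],[0,0,-0.0436],-1]
    - [[0.0076,-0.0002,0],[0,0,-0.0436],-1]
    - [[0.0076,-0.0002,0],[0,0,-0.0436],-1]
    - [[0.0076,-0.0001,0],[0,0,-0.0436],-1]
    - [[0.0076,-0.0002,0],[0,0,-0.0436],-1]
    - [[0.0076,-0.0002,0],[0,0,-0.0436],-1]
    - [[0.0076,-0.0001,0],[0,0,-0.0436],-1]

```text
time_s: 6.55
eef_pos: [0.497, 0.1002, 0.0902]
tool_rot: [[-0.512, -0.859, 0.0], [-0.859, 0.512, 0.0], [-0.0, 0.0, -1.0]]
wrist_force: [0.6, 1.0, -0.1]
gripper_width: 0.003
grip_force: 0.7
```

Emit:
play_rows:
  commands:
    - [[0.0076,-0.0002,0],[0,0,-0.0436],-1]
    - [[0.0076,-0.0002,0],[0,0,-0.0436],-1]
    - [[0.0076,-0.0002,0],[0,0,-0.0436],-1]
    - [[0.0076,-0.0001,0],[0,0,-0.0436],-1]
    - [[0.0076,-0.0002,0],[0,0,-0.0436],-1]
    - [[0.0076,-0.0002,0],[0,0,-0.0436],-1]
    - [[0.0076,-0.0001,0],[0,0,-0.0436],-1]
    - [[0.0076,-0.0002,0],[0,0,-0.0436],-1]
    - [[0.0076,-0.0002,0],[0,0,-0.0436],-1]
    - [[0.0076,-0.0001,0],[0,0,-0.0436],-1]

```text
time_s: 7.8
eef_pos: [0.4734, 0.0286, 0.0902]
tool_rot: [[-0.101, -0.995, 0.0], [-0.995, 0.101, 0.001], [-0.001, 0.0, -1.0]]
wrist_force: [1.7, 2.6, 0.7]
gripper_width: 0.003
grip_force: 0.7
```

```bash
python3 -c "
from st import *
to(174,.175,.09);tray()"
```

```text
t 7.8 p [0.4734 0.0286 0.0902] r 0.1733 th 173.8 yaw-90-th 0.39 yaw -95.8 q [  3.4  -5.8 -16.2  79.6   0.  -80.7] F [1.7 2.6 0.7] tilt [ 0.     0.001 -1.   ] 0.002707134847957788
to 174 shift [0.0006 0.0017 0.0002] turn z 0.0033
pegs [(45.0, 31), (44.9, 29), (45.0, 31), (44.9, 26), (44.9, 25), (0.0, 19), (44.8, 26)]
pot 510 [24. 25.] r 0.0784 ang 337.9
pot 551 [25. 26.] r 0.0759 ang 68.0
pot 252 [16.4 17.7] r 0.0822 ang 246.4
```

Emit:
play_rows:
  commands:
    - [[0.0076,0.0008,0],[0,0,-0.0436],-1]
    - [[0.0076,-0.0002,0],[0,0,-0.0436],-1]
    - [[0.0076,-0.0002,0],[0,0,-0.0436],-1]
    - [[0.0076,-0.0001,0],[0,0,-0.0436],-1]
    - [[0.0076,-0.0002,0],[0,0,-0.0436],-1]
    - [[0.0076,-0.0002,0],[0,0,-0.0436],-1]
    - [[0.0076,-0.0001,0],[0,0,-0.0436],-1]
    - [[0.0076,-0.0002,0],[0,0,-0.0436],-1]
    - [[0.0076,-0.0002,0],[0,0,-0.0436],-1]
    - [[0.0061,-0.0001,0],[0,0,-0.035],-1]

```text
time_s: 9.1
eef_pos: [0.4805, -0.0447, 0.0902]
tool_rot: [[0.319, -0.948, -0.001], [-0.948, -0.319, 0.0], [-0.001, 0.0, -1.0]]
wrist_force: [-1.2, 0.3, 0.6]
gripper_width: -0.002
grip_force: 0.6
```

```bash
python3 -c "
from st import *
tray()"
```

```text
t 9.1 p [ 0.4805 -0.0447  0.0902] r 0.174 th -161.71 yaw-90-th 0.32 yaw -71.4 q [  -5.3   -4.6  -15.1   79.5    0.  -113.9] F [-1.2  0.3  0.6] tilt [-0.001  0.    -1.   ] -0.0018506498573327111
pegs [(24.1, 28), (24.1, 31), (24.1, 29), (24.0, 27), (24.2, 24), (24.1, 21)]
pot 504 [24. 24.] r 0.0777 ang 1.1
pot 545 [25. 26.] r 0.0777 ang 91.3
pot 258 [17. 16.] r 0.0821 ang 270.4
pot 302 [19.8 23.3] r 0.0758 ang 175.9
```

Emit:
play_rows:
  commands:
    - [[0.0061,-0.0001,0],[0,0,-0.035],-1]
    - [[0.0061,-0.0001,0],[0,0,-0.035],-1]
    - [[0.0061,-0.0001,0],[0,0,-0.035],-1]
    - [[0.0061,-0.0001,0],[0,0,-0.035],-1]
    - [[0.003,0,0],[0,0,-0.0175],-1]
    - [[0,0,0],[0,0,0],-1]
    - [[-0.01,0,0],[0,0,0],-1]
    - [[0,0,-0.04],[0,0,0],-1]
    - [[0,0,-0.05],[0,0,0],-1]
    - [[0.0,0,-0.05],[0,0,0],-1]

```text
time_s: 10.4
eef_pos: [0.4862, -0.0604, 0.2319]
tool_rot: [[0.464, -0.886, 0.0], [-0.886, -0.464, 0.0], [-0.0, -0.0, -1.0]]
wrist_force: [0.8, 0.1, -0.2]
gripper_width: -0.0
grip_force: 0.0
```

Emit:
play_rows:
  commands:
    - [[0.03,0,0],[0,0,0],-1]
    - [[0.05,0,0],[0,0,0],-1]
    - [[0.05,0,0],[0,0,0],-1]
    - [[0.05,0,0],[0,0,0],-1]
    - [[0.03,0,0],[0,0,0],-1]
    - [[0,0,0],[0,0,0],-1]

```text
time_s: 11.15
eef_pos: [0.5844, -0.248, 0.2291]
tool_rot: [[0.462, -0.887, -0.001], [-0.887, -0.462, 0.001], [-0.001, 0.001, -1.0]]
wrist_force: [0.7, 0.3, 0.2]
gripper_width: 0.003
grip_force: 0.0
```

```bash
python3 -c "
from st import *
c=tray()
cv2.imwrite('pics/t3.png',cv2.resize(c['color'][150:320,240:420],None,fx=4,fy=3.5,interpolation=cv2.INTER_CUBIC))"
```

```text
t 11.15 p [ 0.5844 -0.248   0.2291] r 0.2651 th -103.37 yaw-90-th -49.12 yaw -62.5 q [ -23.    17.3   24.1   96.9    0.  -140.5] F [0.7 0.3 0.2] tilt [-0.001  0.001 -1.   ] 0.0031126986894729016
pegs [(33.0, 28), (33.0, 28), (33.1, 27), (33.2, 27), (33.0, 26), (33.1, 23), (33.0, 22), (33.1, 20)]
pot 511 [24. 25.] r 0.0787 ang 9.9
pot 254 [16.1 17.7] r 0.0823 ang 279.8
pot 551 [25. 26.] r 0.0763 ang 101.6
pot 555 [23.5 23.8] r 0.079 ang 188.2
```

View pics/t3.png

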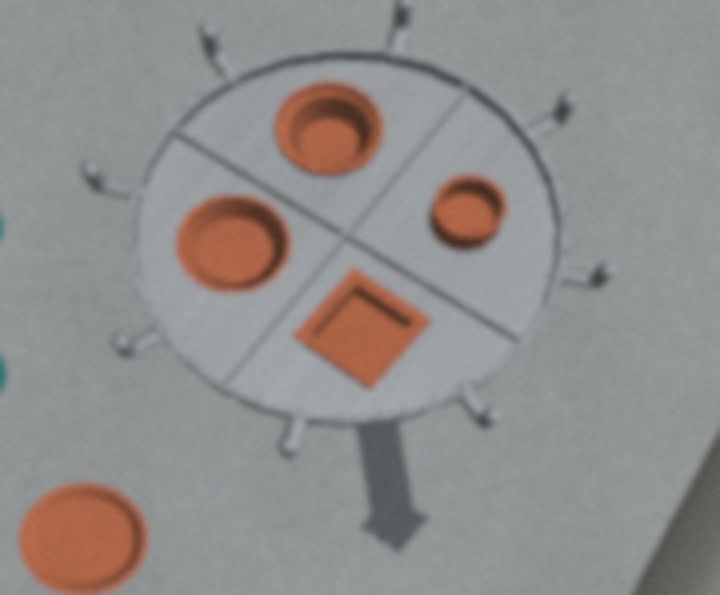

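The square pot is nearly in front of the nose, with its centre at crop (362,328) and the nose tip at crop (398,550). I'll refine the nose and pot angles using both cameras.

```bash
python3 -c "
from st import *
for n,box in (('top',(310,260,360,320)),('scene',(262,222,310,262))):
    c=camera(n);W=cloud(c);g=cv2.cvtColor(c['color'],cv2.COLOR_BGR2GRAY)
    r=np.hypot(W[...,0]-C[0],W[...,1]-C[1])
    m=np.zeros_like(g);x0,y0,x1,y1=box;m[y0:y1,x0:x1]=1
    k=(m>0)&(g<112)&(r>.165)&(r<.27)&(W[...,2]<.03)
    nn,l,s,_=cv2.connectedComponentsWithStats(k.astype(np.uint8));i=1+np.argmax(s[1:,4])
    P=np.array([plane(c,u,v,.011) for v,u in np.argwhere(l==i)])
    d=P-C;ra=np.hypot(*d.T);far=d[np.argsort(ra)[-4:]].mean(0)
    vx=cv2.fitLine(P.astype(np.float32),cv2.DIST_L2,0,.01,.01).ravel()
    a=np.degrees(np.arctan2(d[:,1],d[:,0]))%360
    print(n,s[i,4],'nose mean ang',a.mean(),'tip',ra.max(),np.degrees(np.arctan2(far[1],far[0]))%360,'line',np.degrees(np.arctan2(vx[1],vx[0]))%180)
    hsv=cv2.cvtColor(c['color'],cv2.COLOR_BGR2HSV)
    t=(hsv[...,0]<15)&(hsv[...,1]>110)&(r<.15)&(W[...,2]>.093)
    nn,l,s,ce=cv2.connectedComponentsWithStats(t.astype(np.uint8))
    for i in range(1,nn):
        if s[i,4]>40:
            Q=np.array([plane(c,u,v,.1) for v,u in np.argwhere(l==i)]).astype(np.float32)
            b=cv2.minAreaRect(Q);q=np.array(b[0])-C
            print('  pot',s[i,4],np.round(b[1],3),np.hypot(*q).round(4),(np.degrees(np.arctan2(q[1],q[0]))%360).round(1))
    # rim circle: pegs-based centre
    k=(W[...,2]>.085)&(W[...,2]<.125)&(r>.15)&(r<.2)
    nn,l,s,_=cv2.connectedComponentsWithStats(k.astype(np.uint8))
    pp=np.array([W[l==i].mean(0)[:2] for i in range(1,nn) if s[i,4]>8]);
    f=least_squares(lambda q:np.hypot(*(pp-q[:2]).T)-q[2],[*C,.175]);print('  centre',f.x.round(4),len(pp))
"
```

```text
t 11.2 p [ 0.5841 -0.247   0.2296] r 0.2642 th -103.49 yaw-90-th -48.94 yaw -62.4 q [ -22.9   17.1   24.    96.9    0.  -140.5] F [-0.4  0.4 -0. ] tilt [-0.001  0.001 -1.   ] -0.0015364840586142776
top 281 nose mean ang 189.47704735835956 tip 0.24309984920493344 189.42739927315856 line 9.852534
  pot 55 [0.029 0.067] 0.0973 10.6
  pot 71 [0.044 0.047] 0.082 280.4
  pot 245 [0.062 0.063] 0.079 188.2
  centre [0.6454 0.0099 0.1737] 8
scene 218 nose mean ang 190.13944184520105 tip 0.2431267275765586 189.23274045302654 line 6.1792912
  pot 237 [0.065 0.069] 0.0779 189.9
  pot 115 [0.071 0.072] 0.0789 7.3
  pot 79 [0.044 0.05 ] 0.0858 282.1
  centre [0.6492 0.0081 0.1747] 8
```

```bash
python3 -c "
from rig import *
print(sign_off())"
```

```text
the job is handed in; nothing more can be done
None
```

The square terracotta pot now stands at the front, about 1° off the nose line by both cameras. I released the tray, moved the arm clear and handed the job in; no pot or bystander was touched as far as I could tell.

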